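# Show a carton's hidden inspection sticker to a fixed camera with a swivel mirror

### The arm

A 6-joint arm with a two-finger parallel gripper is mounted at the origin on a cart in front of the work surface, level with it; the furniture and walls round the work are solid. World frame = base frame: x ahead of the robot, y to its left, z up, the work surface at z = 0. Lengths are in mm, angles in rad, forces in N, time in s.
With the tool pointing down it reaches from about 275 to 750 mm from the base axis. Payload 10.2 kg.
Tool frame: the origin (TCP) lies midway between the tips of the shut fingers; the grasp point (between the pads) lies 19 mm behind it; z points along the fingers, y is the line along which they close (so a half turn about z gives the same grasp; the last joint's range is limited). The gripper opens to 85 mm and grips with 20 to 120 N. Pads are 22 mm wide; open, the fingers measure 114 mm over their backs; the gripper's body (76 mm by 85 mm) begins 54 mm behind the grasp point. The pads swing forward as they close: fully open they stand 13 mm farther back than shut.
Start: joints at [0.906, 0.313, 1.498, -0, 1.331, -0.223], TCP at [224.486, 474.592, 231.294] pointing down, gripper open.
Joint ranges: [-2.94, 2.94], [-0.97, 2.17], [0.19, 2.56], [-1.23, 4.37], [0.02, 3.11], [-2.88, 2.88]. Speed limits (rad/s): [2.39, 2.39, 3.01, 3.14, 3.14, 3.14].

### API

Orientations are given as a unit quaternion [w, x, y, z].
In Python, from rig import ctrl gives the robot as it stands.
- The arm moves only by the tool send_rows, never from a script. Its argument "targets" is a list of rows, each a list of 7 numbers: the closure, from -1 (fully open) to 1 (shut), so that 0 is half open, then the shift along the tool's x, y, z in m, then the turn, a rotation vector about the tool's x, y, z in rad. In form: [[claw, dx, dy, dz, ax, ay, az], ...]. A call has exactly 10 rows; each row shifts and turns the commanded pose from where the row before left it, along the tool's axes as they then stand; what a row does not reach is not made up. A row lasts 1/8 s, in which the tool goes at most 62.5 mm and 10.7 degrees, less where a joint would pass 70% of its speed; a pose out of reach is approached as far as the arm can. A call with a gripper value outside its range is refused whole. The fingers move at their own pace and stop on an object; "squeeze" is the grip in N (left out, the last holds). Time passes only in rows, so rows that do not move let the fingers close, or fill a call up. It gives the time, the measured TCP pose, the force, the opening and the grip force at its end, in the units of the state.
- ctrl.sense(): the state, without advancing time (a new reading comes with each control period).
- ctrl.capture(name): name is "side" or "top"; returns a dict with "img" (480x640x3 uint8, red, green, blue), "camera_matrix" (3x3 intrinsics, pixels), "R" (3x3) and "t" (3): a world point X has camera coordinates R X + t. Camera axes: x right, y down, z forward; pixel columns grow to the right and rows downward; lengths in mm; the calibration is good to about 2 mm. A picture is of the moment at which its call begins. There is no depth.
- ctrl.finish_job(): hands the job in; it is judged then, once.
Trained networks look in a picture, given as the dict that the camera call returned (one of the last four; its "shot" number tells which), for a name from the list of things; names that differ only in an ending like _2 or _b are one class to them, and where a whole thing is asked for, a point or a joint stands for the part that bears it (a point fixed in the world has none). Each returns a list of dicts, best first, with "score" (0 to 1); they miss things now and then, are a little off and sometimes report something else, mostly with a low value. They report only what shows in the picture. A call takes as long as a camera call. They do not tell look-alikes from the thing itself.
- ctrl.boxes_of(query, picture): "extent" ([left, top, width, height] in pixels, round what is visible of it).
- ctrl.landmark_of(query, picture): "point" ([column, row] in pixels: a listed point, or the origin of a listed thing).
The state is a dict: "time_s": time; "joints": joint angles; "dq": joint speeds; "tau": joint torques, N m; "eef_pos": TCP position; "ee_rot": TCP orientation; "force": force on the tool from outside, world axes, zero at the start; "wrist_torque": the same for the moment, N m; "grip_width": opening from 0.0 (shut) to 1.0 (fully open); "grip_force": force on a finger pad.
Only numpy, scipy, OpenCV 4.12 (cv2) and the standard library are available. Lean on these libraries where they do the work, as an engineer would, in place of code of your own. Each camera call takes 0.05 s, during which the arm holds its last target. There are 200 camera calls.

### The job

Stack the tea carton with the orange sticker squarely on top of the other tea carton, with its sticker side towards the swivel mirror, and let go of it. Then turn the spring-loaded mirror by its blue tab until the small inspection camera on the same rail sees the middle of the sticker in the centre of the mirror, and finish still holding the mirror steady at that angle, because it swings back if released. Leave the lower carton and the other things where they are.

Things in the scene. Friction and masses are not known exactly. Their poses are not given: they have to be found in the camera images.
- carton: Green closed tea carton to be stacked, 104 x 44 x 74 mm (its x, y, z), about 0.1 to 0.2 kg, standing upright on the worktop. Origin: centre of the underside, z up. An orange round sticker is on its plain -y broad side (the +y side is printed); an orange strip runs from it up to the top and onto the -y half of the top face. Grasp across the 44 mm.
- sticker (a point): Centre of the orange round sticker (28 mm across) on the -y broad side of carton, 37 mm above its underside, 22 mm from its middle.
- base_carton: Identical green tea carton without a sticker, 104 x 44 x 74 mm (x, y, z), 0.2 kg, loose, standing upright where the column is to be: the lower one. Origin: centre of the underside. Its plain -y broad side (the +y side is printed) roughly faces the mirror, so the sticker carton stacked in the same orientation shows its sticker to the mirror.
- rig: Fixed inspection rig: aluminium rail 230 mm long with a mirror post at one end and a small grey camera at the other. Origin: on the worktop, on the mirror's vertical pivot axis. Its x axis points along the rail from the mirror to the camera (horizontal), z up. Reaches 0.195 m high at the mirror, 0.13 m at the camera.
- lens (a point): Camera lens, 189 mm from the mirror's axis along the rig's x axis, 111 mm above the worktop; the camera looks level straight at the centre of the mirror. The sticker of a correctly stacked carton is at this same height.
- mirror_center (a point): Centre of the mirror's reflecting face, on its vertical pivot axis, 111 mm above the worktop; axes as the rig's. The mirror is upright, 100 mm wide and 88 mm high over its white frame.
- mirror_tab (a point): Grip point of the blue tab on top of the mirror, on the pivot axis, 180 mm above the worktop. The tab is 12 mm thick along this point's x axis (the mirror's normal, out of its reflecting face), 44 mm wide along y (in the mirror's plane) and stands from 159 to 195 mm above the worktop; the frame below is 13 mm thick. Turns with the mirror.
- mirror (a joint): Swivel angle of the mirror (rad) about its vertical axis: 0 = squarely facing the camera (rest), growing counter-clockwise from above, to 1.3. A spring (0.10 N m per rad plus 0.01 N m) turns it back when released. The camera sees along the rig's x axis turned by twice this angle, so the angle needed is half of that at the mirror's axis from lens to sticker.
- view (a point): The camera's line of sight after reflection: origin at the centre of the mirror's face, x axis level along the direction in which the camera sees by way of the mirror (rig's x axis turned by twice the mirror's angle), z up. No visible part.
- tin: Bystander: food tin, 57 mm across, 72 mm high, origin at its underside. Leave alone.
- spice_jar: Bystander: glass spice jar with a red cap, 46 mm across, 109 mm high, origin at its underside. Leave alone.
- cup: Bystander: white cup with dots, 63 x 92 x 55 mm, origin at its underside. Leave alone.
Mind the look-alikes: they are no part of the job. What is shaped like the carton but pink or yellow is not meant.

How it is judged (in metres and radians):
On the way, in this order (a step that is already met when the one before it is completed fails the run):
1. the sticker carton stands squarely on the lower carton, sticker side to the mirror, released (x of carton in the frame of base_carton between -0.012 and 0.012 m and y of carton in the frame of base_carton between -0.01 and 0.01 m and z of carton in the frame of base_carton between 0.069 and 0.079 m and angle between the x axis of carton and the x axis of base_carton, either way round below 0.14 rad and angle between each of carton, base_carton's own z axis and vertical below 0.06 rad and y of mirror_center in the frame of carton below -0.1 m and contact force between the fingers and carton below 0.05 N and linear speed of carton below 0.02 m/s), for 0.3 s.
2. the camera sees the sticker in the centre of the mirror, the fingers holding the mirror (y of sticker in the frame of view between -0.022 and 0.022 m and z of sticker in the frame of view between -0.015 and 0.015 m and x of sticker in the frame of view above 0.1 m and contact force between the fingers and rig above 0.5 N), for 0.2 s.
At the end, for the whole second after the job is handed in: Sticker carton at rest, upright, on the lower one within 12 mm lengthways, 10 mm crossways, 0.14 rad, sticker side to the mirror, released; the reflected line of sight passes within 22 mm sideways and 15 mm in height of the sticker centre; fingers hold the mirror (over 0.5 N), which does not turn (all of step 1 and all of step 2 and velocity of joint mirror between -0.08 and 0.08 rad/s); the arm keeps its last pose, push and grip.
It fails at once if the lower carton was pushed more than 25 mm or tipped (distance of base_carton from where it was at the start of the episode above 0.025 m or angle between base_carton's own z axis and vertical above 0.3 rad).
It fails at once if a bystander was moved more than 25 mm (distance of any of tin, spice_jar, cup from where it was at the start of the episode above 0.025 m).
It also fails if it takes over 48 s, if anything falls off the work surface, if the arm or the gripper's body presses on something with over 40 N, if the wrist force passes 120 N, or if a joint passes its speed limit or range.

## Working session

There is one attempt and no reset: what is moved stays moved. The work goes in short steps, Python scripts to look and compute and a tool call to move; the robot and the scene stay as the last step left them, time stands still between calls to the robot, and variables do not carry over. Pictures are saved under pics/ and viewed, at most 10 in all, crops included, and the job is handed in when it is done.

Besides the shell and the picture viewer there is one more tool, called after ">>>" as name(argument=value, ...), one argument or row to a line, values as JSON. send_rows: Moves the arm, as the interface text tells. Its arguments: {"type":"object","properties":{"targets":{"type":"array"},"squeeze":{"type":"number"}},"required":["targets"]}

```bash
ls; mkdir -p pics; python3 - <<'E'
from rig import ctrl
import cv2,numpy as np,pickle
s=ctrl.sense();print(s['time_s'],s['eef_pos'],s['ee_rot'],s['grip_width'])
D={}
for n in('side','top'):
    p=ctrl.capture(n);cv2.imwrite(f'pics/{n}0.png',p['img'][:,:,::-1]);D[n]=p
    print(n,p['camera_matrix'].tolist(),(-p['R'].T@p['t']).round(),p['R'].round(2).tolist())
    for q in['carton','base_carton','sticker','rig','lens','mirror_center','mirror_tab','tin','spice_jar','cup']:
        print(q,[(np.round(b['point']).tolist(),round(b['score'],2)) for b in ctrl.landmark_of(q,p)[:4]],[(np.round(b['extent']).tolist(),round(b['score'],2)) for b in ctrl.boxes_of(q,p)[:4]])
pickle.dump(D,open('d0.pkl','wb'))
E
```

```text
pics
0.0 [224.31550887 474.36330974 230.72308353] [-2.78654575e-04  2.19107831e-01  9.75700426e-01 -5.99507007e-04] 0.9992754175164308
side [[497.9510560838028, 0.0, 312.5599189254042], [0.0, 497.9510560838028, 241.1274165123505], [0.0, 0.0, 1.0]] [ -85. -304. 1261.] [[0.46, -0.89, -0.01], [-0.74, -0.38, -0.56], [0.49, 0.27, -0.83]]
carton [([167.0, 216.0], 0.95), ([183.0, 260.0], 0.83), ([252.0, 292.0], 0.71)] [([152.0, 190.0, 25.0, 44.0], 0.93), ([234.0, 272.0, 41.0, 31.0], 0.81), ([212.0, 231.0, 41.0, 39.0], 0.78), ([374.0, 229.0, 64.0, 113.0], 0.66)]
base_carton [([300.0, 283.0], 0.76), ([415.0, 306.0], 0.64)] [([291.0, 255.0, 24.0, 44.0], 0.79)]
sticker [([181.0, 245.0], 0.76), ([238.0, 255.0], 0.75), ([156.0, 213.0], 0.72), ([255.0, 277.0], 0.64)] [([160.0, 236.0, 43.0, 28.0], 0.87), ([215.0, 232.0, 37.0, 42.0], 0.66), ([233.0, 271.0, 40.0, 29.0], 0.57), ([157.0, 194.0, 20.0, 38.0], 0.55)]
rig [([408.0, 327.0], 0.81), ([453.0, 389.0], 0.39)] [([375.0, 230.0, 63.0, 110.0], 0.94)]
lens [([387.0, 248.0], 0.55)] [([373.0, 229.0, 63.0, 114.0], 0.83)]
mirror_center [([415.0, 308.0], 
[... 995 characters left out ...]
.0], 0.73), ([300.0, 278.0, 21.0, 9.0], 0.71), ([260.0, 274.0, 16.0, 13.0], 0.49), ([235.0, 307.0, 11.0, 13.0], 0.48)]
rig [([404.0, 239.0], 0.84)] [([344.0, 195.0, 68.0, 58.0], 0.75), ([323.0, 209.0, 14.0, 29.0], 0.75)]
lens [] [([343.0, 199.0, 72.0, 53.0], 0.7)]
mirror_center [([404.0, 221.0], 0.78), ([269.0, 298.0], 0.25)] [([343.0, 194.0, 70.0, 58.0], 0.69), ([323.0, 208.0, 11.0, 30.0], 0.17)]
mirror_tab [([409.0, 212.0], 0.67)] [([404.0, 207.0, 9.0, 33.0], 0.72)]
tin [([430.0, 206.0], 0.72)] [([423.0, 192.0, 14.0, 19.0], 0.52)]
spice_jar [([330.0, 233.0], 0.77)] [([320.0, 209.0, 15.0, 28.0], 0.81)]
cup [([455.0, 250.0], 0.82), ([432.0, 206.0], 0.25)] [([446.0, 234.0, 21.0, 19.0], 0.64)]
```

```bash
python3 - <<'E'
import cv2
a=cv2.imread('pics/side0.png')[170:420,130:530];b=cv2.imread('pics/top0.png')[170:360,150:490]
cv2.imwrite('pics/s1.png',cv2.resize(a,(800,500),interpolation=2));cv2.imwrite('pics/t1.png',cv2.resize(b,None,fx=2.35,fy=2.35,interpolation=2))
E
```

```text
(no output)
```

View pics/s1.png

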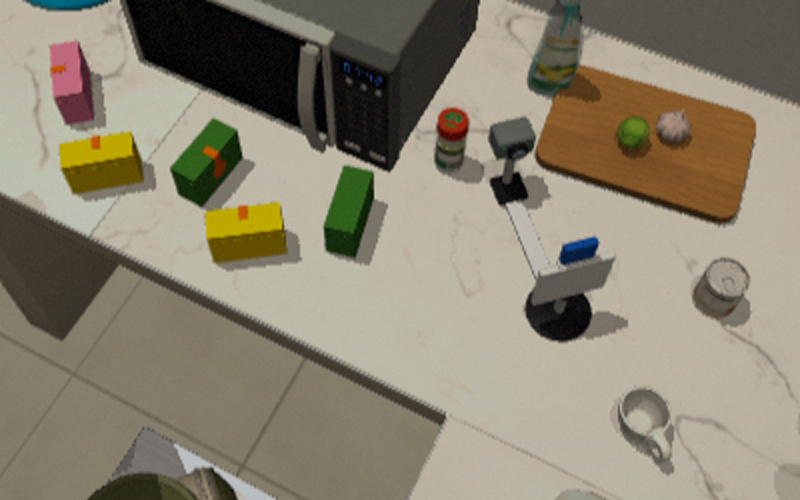

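View pics/t1.png

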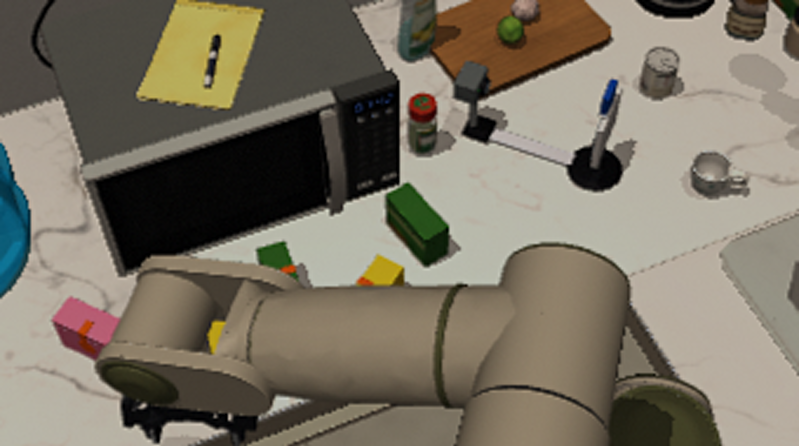

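Side view (full pixels):
- Green carton with orange strip: about (234,251).
- Plain green carton, the base: about (305,275).
- Yellow look-alikes: (180,250) and (252,286).
- Pink look-alike: (165,210).

Only the green one at (234,251) fits the description, since it is green and has the strip on top and on its right-hand side. The mirror tab is at (419,295), and the camera sits near (386,240). I'll fit poses next.

```bash
cat > h.py <<'E'
import numpy as np,cv2,pickle
from scipy.optimize import minimize,least_squares
def proj(c,X):
    q=(c['R']@np.asarray(X,float).reshape(-1,3).T).T+c['t'];u=(c['camera_matrix']@q.T).T;return u[:,:2]/u[:,2:]
def ray(c,p,z):
    d=c['R'].T@np.linalg.inv(c['camera_matrix'])@np.array([*p,1.]);o=-c['R'].T@c['t'];return o+d*(z-o[2])/d[2]
def tri(cs,ps):
    x0=ray(cs[0],ps[0],50.);return least_squares(lambda X:np.concatenate([proj(c,X)[0]-p for c,p in zip(cs,ps)]),x0)
def box(x,y,a,z0=0):
    P=np.array([[i*52,j*22,k] for i in(-1,1) for j in(-1,1) for k in(z0,z0+74)],float);c,s=np.cos(a),np.sin(a)
    return P@np.array([[c,s,0],[-s,c,0],[0,0,1]])+[x,y,0]
def green(c,roi,ori=True):
    h=cv2.cvtColor(c['img'],cv2.COLOR_RGB2HSV);m=cv2.inRange(h,(40,70,15),(80,255,200))
    if ori:m|=cv2.inRange(h,(3,150,80),(14,255,255))
    o=np.zeros_like(m);x,y,w,hh=roi;o[y:y+hh,x:x+w]=m[y:y+hh,x:x+w];return cv2.morphologyEx(o,cv2.MORPH_CLOSE,np.ones((3,3)))
def fit(views,x0,z0=0):
    S=8
    def cost(v):
        r=0
        for c,m,roi in views:
            x,y,w,h=roi;M=cv2.resize(m[y:y+h,x:x+w],None,fx=S,fy=S,interpolation=1)
            hull=cv2.convexHull(((proj(c,box(*v[:3],z0))-[x,y]+.5)*S).astype(np.float32)).astype(np.int32)
            k=np.zeros_like(M);cv2.fillPoly(k,[hull],255)
            A=M>127;B=k>0;r+=1-(A&B).sum()/(A|B).sum()
        return r/len(views)
    best=None
    for a in(-.5,0,.5):
        s=np.array([[0,0,0],[15,0,0],[0,15,0],[0,0,.3]])+[x0[0],x0[1],x0[2]+a]
        r=minimize(cost,s[0],method='Nelder-Mead',options=dict(initial_simplex=s,xatol=.05,fatol=1e-5))
        if best is None or r.fun<best.fun:best=r
    return best.x,best.fun
E
python3 - <<'E'
from h import *
D=pickle.load(open('d0.pkl','rb'));s,t=D['side'],D['top']
r=(200,222,58,54);rb=(285,246,38,60);rt=(308,242,40,44)
mc=green(s,r);mb=green(s,rb,0);mt=green(t,rt,0);print((mc>0).sum(),(mb>0).sum(),(mt>0).sum())
c0=ray(s,(232,258),20);b0=ray(s,(303,278),20);print(c0,b0)
def ang(p,q):
    d=ray(s,q,74)-ray(s,p,74);return np.arctan2(d[1],d[0])
cp=lambda x,y:(x/2+130,y/2+170)
ac=ang(cp(172,170),cp(212,125));ab=ang(cp(335,215),cp(352,170));print(ac,ab)
print('carton',fit([(s,mc,r)],[*c0[:2],ac]))
for v in([(s,mb,rb)],[(t,mt,rt)],[(s,mb,rb),(t,mt,rt)]):print('base',fit(v,[*b0[:2],ab]))
for n,ps in dict(rig=((408,327),(404,239)),mc=((415,308),(404,221)),tab=((418,295),(409,212)),jar=((355,249),(330,233)),tin=((487,319),(430,206)),cup=((453,384),(455,250))).items():
    f=tri([s,t],ps);print(n,f.x.round(1),f.fun.round(1))
print('lens',ray(s,(387,248),111))
# blue tab mask
for c in(s,t):
    h=cv2.cvtColor(c['img'],cv2.COLOR_RGB2HSV);m=cv2.inRange(h,(100,150,60),(125,255,255));m[:200]=m[:200];m[:,:380]=0;m[330:]=0
    n,l,st,ce=cv2.connectedComponentsWithStats(m);i=1+st[1:,4].argmax();print(st[i],ce[i],cv2.minAreaRect(np.argwhere(l==i)[:,::-1].astype(np.float32)))
E
```

```text
928 800 560
[491.63952278 284.58229564  20.        ] [527.63174422  65.91699915  20.        ]
-0.09135638558945883 0.1798255852343611
carton (array([ 5.07835102e+02,  2.87101800e+02, -6.70986050e-02]), np.float64(0.06430529873111013))
base (array([5.29719455e+02, 6.18585517e+01, 2.25915295e-01]), np.float64(0.05287014675831325))
base (array([5.31416636e+02, 6.42451658e+01, 1.70052867e-01]), np.float64(0.09160869454424991))
base (array([5.30825745e+02, 6.28004694e+01, 2.21987234e-01]), np.float64(0.08559735740282776))
rig [ 529.5 -256.1   16.1] [ 0.3 -1.5  1.2  1.8]
mc [ 548.1 -255.5   98.2] [ 0.4 -1.9  1.4  2.3]
tab [ 539.  -253.4  171.9] [-0.   0.2 -0.1 -0.2]
jar [699.2 -19.6  -6.8] [-0.2  0.9 -0.6 -1.1]
tin [ 652.5 -439.9    4.1] [ 0.  -0.1  0.   0.1]
cup [ 437.6 -417.2   -5.9] [-0.2  1.2 -1.1 -1.4]
lens [ 672.59660727 -122.36454008  111.        ]
[410 289  19  13 154] [419.13636364 294.73376623] ((419.05889892578125, 294.7353210449219), (8.731282234191895, 19.645383834838867), 75.96376037597656)
[407 204   6   9  28] [409.46428571 208.17857143] ((409.6000061035156, 208.2000274658203), (3.1622774600982666, 8.854375839233398), 18.434947967529297)
```

```bash
python3 - <<'E'
from h import *
D=pickle.load(open('d0.pkl','rb'));s=D['side'];t=D['top']
cp=lambda x,y:(x/2+130,y/2+170)
for n,p,z in[('yel top corners',(207,210),74),('',(283,204),74),('',(285,225),74),('',(210,233),74),('yel2',(62,148),74),('',(138,135),74),('',(142,155),74),('micro bottom',(390,165),10),('micro bottom L',(140,62),10),('micro top corner R',(393,68),250)]:print(n,ray(s,cp(*p),z).round())
for v,n in((box(507.8,287.1,-.067),'c'),(box(530.8,62.8,.222),'b')):
    im=s['img'][:,:,::-1].copy() if n=='c' else im
    for p in proj(s,v):cv2.circle(im,tuple(int(round(a*16)) for a in p),8,(255,0,255),-1,shift=4)
# rig model points at rest, axis (539,-253), dir a
for a in(.70,.78,.86):
    d=np.array([np.cos(a),np.sin(a)]);n=np.array([-d[1],d[0]]);o=np.array([539,-253])
    print(a,'lens',proj(s,[*(o+189*d),111]).round(1),proj(t,[*(o+189*d),111]).round(1),'tab ends side',proj(s,[*(o+22*n),195]).round(1),proj(s,[*(o-22*n),195]).round(1),'mirror ends',proj(s,[*(o+50*n),155]).round(1),proj(s,[*(o-50*n),155]).round(1))
cv2.imwrite('pics/s2.png',cv2.resize(im[215:345,195:445],(800,416),interpolation=2))
E
```

```text
yel top corners [422. 225.  74.]
 [478. 136.  74.]
 [450. 117.  74.]
 [393. 202.  74.]
yel2 [413. 468.  74.]
 [482. 383.  74.]
 [456. 358.  74.]
micro bottom [640.  52.  10.]
micro bottom L [632. 500.  10.]
micro top corner R [636.  47. 250.]
0.7 lens [[391.5 246.3]] [[358.8 205.7]] tab ends side [[410.6 292.4]] [[428.  288.8]] mirror ends [[397.4 302.3]] [[435.8 294.3]]
0.78 lens [[386.3 247.5]] [[357.3 208.5]] tab ends side [[410.9 293. ]] [[427.7 288.2]] mirror ends [[398.  303.7]] [[435.2 292.9]]
0.86 lens [[381.3 249. ]] [[356.1 211.4]] tab ends side [[411.2 293.6]] [[427.4 287.6]] mirror ends [[398.7 305.1]] [[434.4 291.6]]
```

View pics/s2.png

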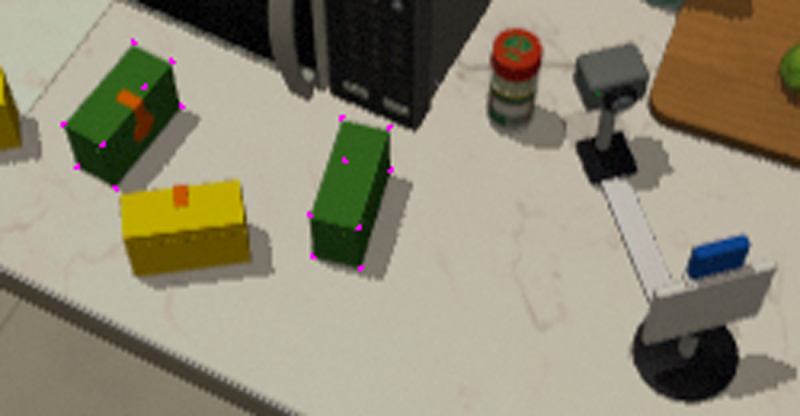

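>>> send_rows(
  targets=[
    [-1,-0.048,-0.007,0.01,0,0,0],
    [-1,-0.048,-0.007,0.01,0,0,0],
    [-1,-0.048,-0.007,0.01,0,0,0],
    [-1,-0.048,-0.007,0.01,0,0,0],
    [-1,-0.048,-0.007,0.01,0,0,0],
    [-1,-0.048,-0.007,0.01,0,0,0],
    [-1,-0.048,-0.006,0.01,0,0,0],
    [-1,0,0,0.01,0,0,-0.125],
    [-1,0,0,0.01,0,0,-0.125],
    [-1,0,0,0.01,0,0,-0.125],
  ],
  squeeze=40,
)

```text
time_s: 3.35
eef_pos: [507.8, 287.4, 130.9]
ee_rot: [-0.0, 0.031, 1.0, 0.0]
force: [-0.1, -0.1, 1.0]
grip_width: 1.003
grip_force: 0.0
```

```bash
cat >> h.py <<'E'
from scipy.spatial.transform import Rotation as Ro
def tool(s):
    q=s['ee_rot'];M=Ro.from_quat([q[1],q[2],q[3],q[0]]).as_matrix();return np.array(s['eef_pos']),M
def rep(s,target=None,yawy=None):
    p,M=tool(s);y=np.arctan2(M[1,1],M[0,1]);print('t',round(s['time_s'],2),'pos',p.round(1),'yawY',round(y,4),'z',M[:,2].round(3),'F',np.round(s['force'],1),'gw',round(s['grip_width'],3),'gf',np.round(s['grip_force'],1))
    if target is not None:print('tool delta mm',(M.T@(np.array(target)-p)).round(1))
    if yawy is not None:print('turn z',round(y-yawy,4))
E
python3 - <<'E'
from h import *
from rig import ctrl
rep(ctrl.sense(),[508,287,31],1.504)
p=ctrl.capture('side');q=ctrl.capture('top')
cv2.imwrite('pics/s3.png',np.vstack([cv2.resize(p['img'][190:310,180:380],(600,360),interpolation=2),cv2.resize(q['img'][220:340,240:380],(600,240),interpolation=2)])[:,:,::-1])
pickle.dump(dict(side=p,top=q),open('d1.pkl','wb'))
E
```

```text
t 3.35 pos [507.8 287.4 130.9] yawY 1.5079 z [-0.  0. -1.] F [-0.1 -0.1  1. ] gw 1.003 gf 0.0
tool delta mm [-0.2 -0.4 99.9]
turn z 0.0039
```

View pics/s3.png

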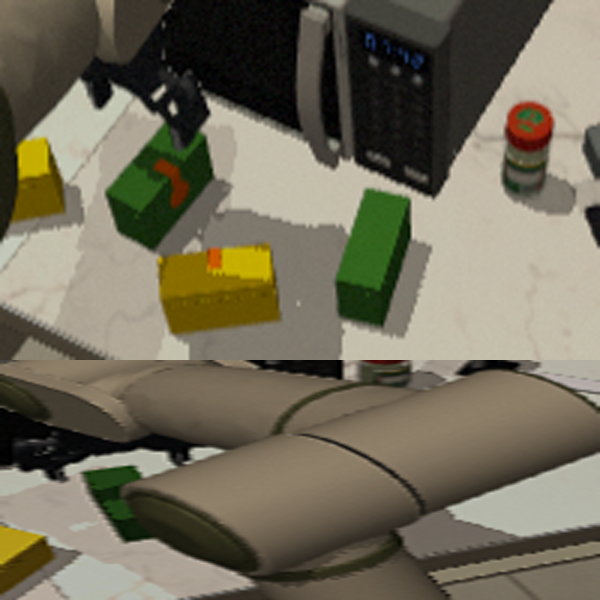

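The enlarged crop confirms it: the green carton with the orange sticker, at crop (160,185), sits under the gripper with its sticker on the mirror side. Next I descend and grip.

>>> send_rows(
  targets=[
    [-1,0,0,0.04,0,0,0],
    [-1,0,0,0.035,0,0,0],
    [-1,0,0,0.025,0,0,0],
    [-1,0,0,0,0,0,0],
    [0.2,0,0,0,0,0,0],
    [0.6,0,0,0,0,0,0],
    [1,0,0,0,0,0,0],
    [1,0,0,0,0,0,0],
    [1,0,0,0,0,0,0],
    [1,0,0,0,0,0,0],
  ],
  squeeze=35,
)

```text
time_s: 4.7
eef_pos: [508.3, 287.8, 32.5]
ee_rot: [0.001, 0.034, 0.999, 0.0]
force: [-0.8, -0.2, 6.4]
grip_width: 0.509
grip_force: 36.0
```

>>> send_rows(
  targets=[
    [1,0,0,-0.03,0,0,0],
    [1,0,0,-0.05,0,0,0],
    [1,0,0,-0.04,0,0,0],
    [1,-0.0075,-0.045,0,0,0,0],
    [1,-0.0075,-0.045,0,0,0,0],
    [1,-0.0075,-0.045,0,0,0,0],
    [1,-0.0075,-0.045,0,0,0,-0.09],
    [1,-0.0075,-0.043,0,0,0,-0.1],
    [1,0,0,0,0,0,-0.099],
    [1,0,0,0,0,0,0],
  ],
)

```text
time_s: 5.95
eef_pos: [534.0, 62.9, 151.3]
ee_rot: [-0.0, -0.11, 0.994, 0.0]
force: [-0.3, -0.2, -1.3]
grip_width: 0.51
grip_force: 36.7
```

```bash
python3 - <<'E'
from h import *
from rig import ctrl
rep(ctrl.sense(),[531,63,110],1.793)
p=ctrl.capture('side');q=ctrl.capture('top')
cv2.imwrite('pics/s4.png',np.vstack([cv2.resize(p['img'][180:330,230:480],(750,450),interpolation=2)])[:,:,::-1])
pickle.dump(dict(side=p,top=q),open('d2.pkl','wb'))
E
```

```text
t 5.95 pos [534.   62.9 151.3] yawY 1.7913 z [-0.  0. -1.] F [-0.3 -0.2 -1.3] gw 0.51 gf 36.7
tool delta mm [ 2.9  0.8 41.3]
turn z -0.0017
```

View pics/s4.png

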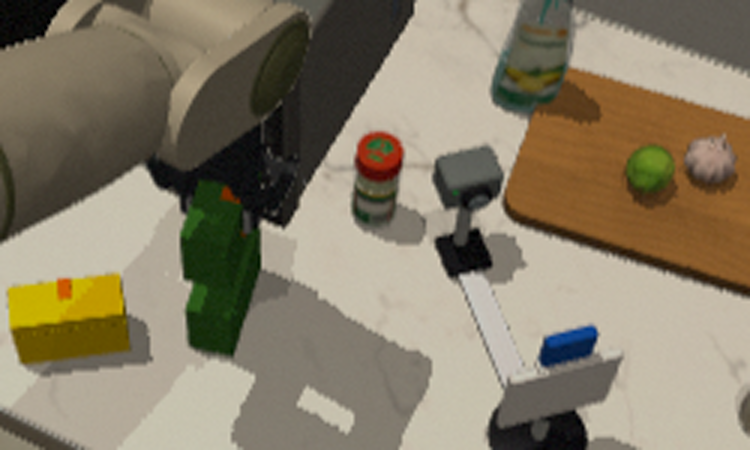

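```bash
python3 - <<'E'
from h import *
D=pickle.load(open('d2.pkl','rb'));out=[]
for n,(x,y) in dict(side=(275,225),top=(285,215)).items():
    s=D[n];S=6;w,h=65,85
    im=cv2.resize(s['img'][y:y+h,x:x+w,::-1],None,fx=S,fy=S,interpolation=2);im=cv2.convertScaleAbs(im,alpha=1.6)
    for b,col in((box(530.8,62.8,.222),(255,0,255)),(box(534,62.9,.2205,118.8),(255,255,0))):
        P=((proj(s,b)-[x,y]+.5)*S).astype(int)
        for i,j in((0,1),(2,3),(4,5),(6,7),(0,2),(1,3),(4,6),(5,7),(0,4),(1,5),(2,6),(3,7)):cv2.line(im,tuple(map(int,P[i])),tuple(map(int,P[j])),col,1)
    out.append(im)
cv2.imwrite('pics/s5.png',np.hstack(out))
E
```

```text
(no output)
```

View pics/s5.png

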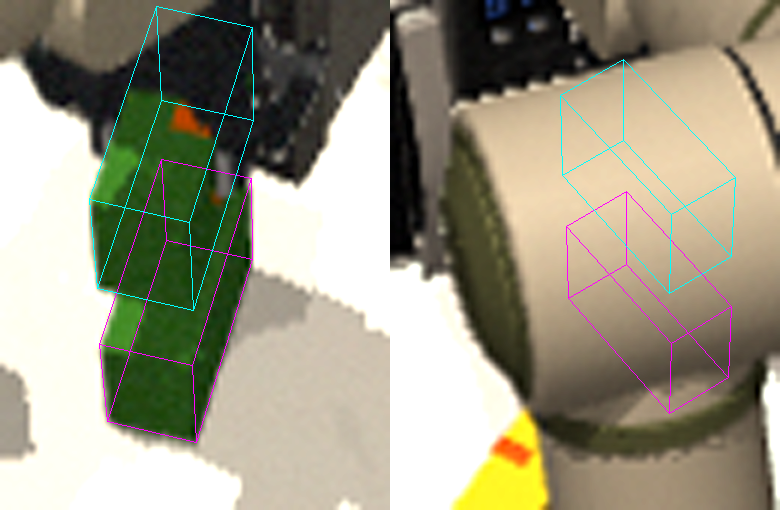

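>>> send_rows(
  targets=[
    [1,0.005,0.001,0,0,0,0],
    [1,0,0,0.012,0,0,0],
    [1,0,0,0.012,0,0,0],
    [1,0,0,0.01,0,0,0],
    [1,0,0,0.004,0,0,0],
    [1,0,0,0.002,0,0,0],
    [1,0,0,0.002,0,0,0],
    [1,0,0,0.001,0,0,0],
    [1,0,0,0,0,0,0],
    [1,0,0,0,0,0,0],
  ],
)

```text
time_s: 7.3
eef_pos: [529.1, 63.0, 108.4]
ee_rot: [0.0, -0.111, 0.994, -0.0]
force: [-0.0, 0.1, -0.9]
grip_width: 0.51
grip_force: 36.7
```

>>> send_rows(
  targets=[
    [1,0,0,0.001,0,0,0],
    [1,0,0,0.001,0,0,0],
    [1,0,0,0,0,0,0],
    [1,0,0,0,0,0,0],
    [1,0,0,0,0,0,0],
    [1,0,0,0,0,0,0],
    [1,0,0,0,0,0,0],
    [1,0,0,0,0,0,0],
    [1,0,0,0,0,0,0],
    [1,0,0,0,0,0,0],
  ],
)

```text
time_s: 8.55
eef_pos: [529.1, 63.0, 106.6]
ee_rot: [0.0, -0.111, 0.994, -0.0]
force: [-2.7, -0.8, 6.1]
grip_width: 0.515
grip_force: 37.2
```

>>> send_rows(
  targets=[
    [0,0,0,0,0,0,0],
    [-0.5,0,0,0,0,0,0],
    [-1,0,0,0,0,0,0],
    [-1,0,0,0,0,0,0],
    [-1,0,0,-0.02,0,0,0],
    [-1,0,0,-0.03,0,0,0],
    [-1,0,0,-0.04,0,0,0],
    [-1,0,0,-0.04,0,0,0],
    [-1,0,0,-0.03,0,0,0],
    [-1,0,0,0,0,0,0],
  ],
)

```text
time_s: 9.8
eef_pos: [529.7, 63.0, 268.2]
ee_rot: [0.002, -0.111, 0.994, -0.0]
force: [-0.5, 0.3, 0.4]
grip_width: 1.001
grip_force: 0.0
```

```bash
python3 - <<'E'
from h import *
from rig import ctrl
rep(ctrl.sense(),[539,-253,270],.78)
E
```

```text
t 9.8 pos [529.7  63.  268.2] yawY 1.7931 z [ 0.004 -0.    -1.   ] F [-0.5  0.3  0.4] gw 1.001 gf 0.0
tool delta mm [  60.6 -310.2   -1.7]
turn z 1.0131
```

>>> send_rows(
  targets=[
    [-1,0.01,-0.052,0,0,0,0],
    [-1,0.01,-0.052,0,0,0,0],
    [-1,0.01,-0.052,0,0,0,0],
    [-1,0.01,-0.052,0,0,0,0],
    [-1,0.01,-0.051,0,0,0,0],
    [-1,0.01,-0.051,0,0,0,0],
    [-1,0,0,0,0,0,0.17],
    [-1,0,0,0,0,0,0.17],
    [-1,0,0,0,0,0,0.17],
    [-1,0,0,0,0,0,0.17],
  ],
)

```text
time_s: 11.05
eef_pos: [538.5, -252.5, 264.7]
ee_rot: [-0.001, 0.23, 0.973, 0.0]
force: [-0.3, -0.1, 0.5]
grip_width: 1.002
grip_force: 0.0
```

```bash
python3 - <<'E'
from h import *
from rig import ctrl
D0=pickle.load(open('d0.pkl','rb'));rep(ctrl.sense(),[539,-253,270],.78)
p=ctrl.capture('side');q=ctrl.capture('top');pickle.dump(dict(side=p,top=q),open('d3.pkl','wb'))
# rig orientation from several landmark calls
for c in(p,q):
  for n in('lens','mirror_tab','rig','mirror_center','sticker','base_carton'):print(n,[(np.round(b['point'],1).tolist(),round(b['score'],2)) for b in ctrl.landmark_of(n,c)[:3]])
out=[]
for c,(x,y) in((p,(275,225)),(q,(285,205))):
    S=6;w,h=65,85
    im=cv2.convertScaleAbs(cv2.resize(c['img'][y:y+h,x:x+w,::-1],None,fx=S,fy=S,interpolation=2),alpha=1.5)
    for b,col in((box(530.8,62.8,.222),(255,0,255)),(box(530.8,62.8,.222,74),(255,255,0))):
        P=((proj(c,b)-[x,y]+.5)*S).astype(int)
        for i,j in((0,1),(2,3),(4,5),(6,7),(0,2),(1,3),(4,6),(5,7),(0,4),(1,5),(2,6),(3,7)):cv2.line(im,tuple(map(int,P[i])),tuple(map(int,P[j])),col,1)
    out.append(im)
cv2.imwrite('pics/s6.png',np.hstack(out))
E
```

```text
t 11.05 pos [ 538.5 -252.5  264.7] yawY 1.1073 z [-0.002  0.001 -1.   ] F [-0.3 -0.1  0.5] gw 1.002 gf 0.0
tool delta mm [-0.7 -0.3 -5.3]
turn z 0.3273
lens []
mirror_tab [([416.3, 293.8], 0.56)]
rig [([409.8, 324.1], 0.84)]
mirror_center [([414.2, 307.2], 0.82)]
sticker [([158.8, 213.3], 0.78), ([181.5, 244.9], 0.67)]
base_carton [([301.5, 284.8], 0.46)]
lens []
mirror_tab [([330.0, 271.3], 0.44)]
rig [([401.1, 241.0], 0.52)]
mirror_center []
sticker [([300.7, 293.9], 0.94), ([232.0, 324.1], 0.87), ([332.3, 248.5], 0.86)]
base_carton [([326.7, 270.3], 0.7)]
```

View pics/s6.png

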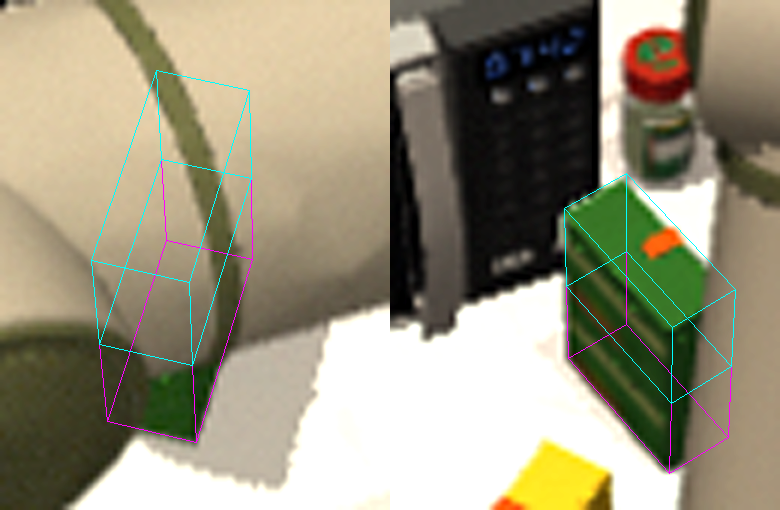

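```bash
python3 - <<'E'
from h import *
D=pickle.load(open('d0.pkl','rb'));s,t=D['side'],D['top']
f=lambda x,y:(x/3.2+195-.3,y/3.2+215-.3)
g=lambda x,y:(x/2.35+150-.3,y/2.35+170-.3)
def l(n,c,p,q,z,off=0):
    a,b=ray(c,p,z),ray(c,q,z);d=b-a;print(n,a.round(1),b.round(1),'len',np.hypot(*d[:2]).round(1),'ang',(np.arctan2(d[1],d[0])+off).round(3))
l('rail centre',s,f(660,287),f(615,185),12)
l('foot-disc',s,f(685,357),f(607,158),5)
l('frame top',s,f(773,264),f(655,300),155,-np.pi/2)
l('tab top',s,f(746,237),f(690,252),195,-np.pi/2)
l('top foot-disc',t,g(595,167),g(480,130),5)
l('top rail',t,g(570,158),g(497,135),12)
print(tri([s,t],[f(685,357),g(595,167)]).x,tri([s,t],[f(607,158),g(480,130)]).x,tri([s,t],[f(621,95),g(470,87)]).x)
E
```

```text
rail centre [ 581.8 -214.4   12. ] [ 659.  -139.6   12. ] len 107.5 ang 0.77
foot-disc [ 533.5 -257.6    5. ] [ 686.5 -120.9    5. ] len 205.2 ang 0.73
frame top [ 564.1 -295.   155. ] [ 493.4 -225.4  155. ] len 99.2 ang 0.793
tab top [ 553.  -269.4  195. ] [ 521.7 -236.6  195. ] len 45.4 ang 0.761
top foot-disc [ 540.1 -253.7    5. ] [ 684.2 -117.2    5. ] len 198.5 ang 0.758
top rail [ 567.9 -222.2   12. ] [ 658.3 -135.3   12. ] len 125.3 ang 0.766
[ 539.15196626 -256.87942861   -1.44638569] [ 690.13484802 -119.97046902   -1.83692792] [ 717.14626844 -114.72242859   70.49742089]
```

The top view shows the upper carton square on the lower one, to within about 3 mm. Rig angle ≈ 0.767, so the tab normal needs to end at about 1.174. I'll align the gripper with the tab and descend.

>>> send_rows(
  targets=[
    [-1,0,0,0,0,0,0.17],
    [-1,0,0,0,0,0,0.17],
    [-1,0,0,0.03,0,0,0],
    [-1,0,0,0.03,0,0,0],
    [-1,0,0,0.03,0,0,0],
    [-1,0,0,0.012,0,0,0],
    [0,0,0,0,0,0,0],
    [0.3,0,0,0,0,0,0],
    [0.45,0,0,0,0,0,0],
    [0.45,0,0,0,0,0,0],
  ],
  squeeze=30,
)

```text
time_s: 13.0
eef_pos: [538.9, -252.7, 164.8]
ee_rot: [0.0, 0.388, 0.921, -0.0]
force: [-0.5, 0.2, -0.5]
grip_width: 0.274
grip_force: 0.0
```

```bash
python3 - <<'E'
from h import *
from rig import ctrl
rep(ctrl.sense(),[538.5,-253.5,163],.767)
p=ctrl.capture('side');q=ctrl.capture('top')
a=cv2.resize(p['img'][260:340,370:450],(400,400),interpolation=2);b=cv2.resize(q['img'][180:260,360:440],(400,400),interpolation=2)
cv2.imwrite('pics/s7.png',np.hstack([a,b])[:,:,::-1])
E
```

```text
t 13.0 pos [ 538.9 -252.7  164.8] yawY 0.773 z [ 0.001 -0.001 -1.   ] F [-0.5  0.2 -0.5] gw 0.274 gf 0.0
tool delta mm [-0.2 -0.9  1.8]
turn z 0.006
```

View pics/s7.png

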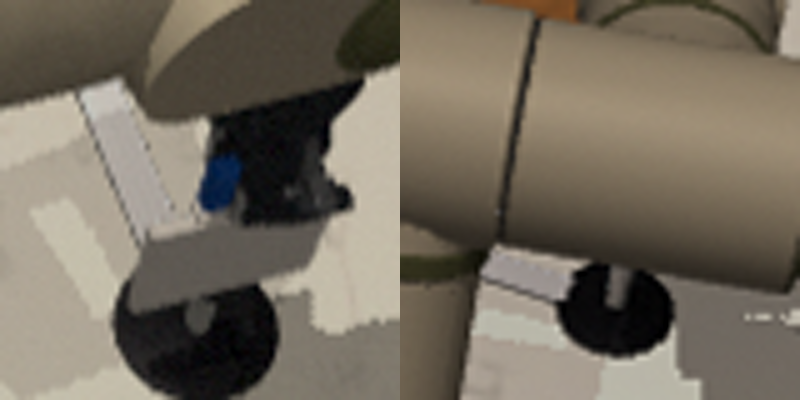

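The side view shows the fingers straddling the blue tab, with its near end at crop (220,180). I'll close on it.

>>> send_rows(
  targets=[
    [0.6,0,-0.001,0,0,0,0],
    [0.75,0,0,0,0,0,0],
    [1,0,0,0,0,0,0],
    [1,0,0,0,0,0,0],
    [1,0,0,0,0,0,0],
    [1,0,0,0,0,0,0],
    [1,0,0,0,0,0,-0.05],
    [1,0,0,0,0,0,-0.05],
    [1,0,0,0,0,0,0],
    [1,0,0,0,0,0,0],
  ],
)

```text
time_s: 14.35
eef_pos: [538.6, -252.6, 164.5]
ee_rot: [0.0, 0.342, 0.94, 0.001]
force: [3.7, 4.4, 1.6]
grip_width: 0.136
grip_force: 30.0
```

>>> send_rows(
  targets=[
    [1,0,0,0,0,0,-0.05],
    [1,0,0,0,0,0,-0.05],
    [1,0,0,0,0,0,-0.05],
    [1,0,0,0,0,0,-0.05],
    [1,0,0,0,0,0,-0.05],
    [1,0,0,0,0,0,-0.05],
    [1,0,0,0,0,0,0],
    [1,0,0,0,0,0,0],
    [1,0,0,0,0,0,0],
    [1,0,0,0,0,0,0],
  ],
)

```text
time_s: 15.6
eef_pos: [538.1, -253.5, 164.5]
ee_rot: [0.0, 0.198, 0.98, -0.0]
force: [-0.8, -0.9, 3.5]
grip_width: 0.137
grip_force: 30.2
```

```bash
python3 - <<'E'
from h import *
from rig import ctrl
s=ctrl.sense();rep(s,[538.5,-253.5,163],1.174);print(np.round(s['wrist_torque'],2))
p=ctrl.capture('side');q=ctrl.capture('top')
for n in('sticker','mirror_center'):
    print(n,[(np.round(b['point'],1).tolist(),round(b['score'],2)) for c in(p,q) for b in ctrl.landmark_of(n,c)[:3]])
cv2.imwrite('pics/s8.png',np.hstack([cv2.resize(p['img'][230:340,280:445],(480,320),interpolation=2),cv2.resize(q['img'][190:300,290:400],(320,320),interpolation=2)])[:,:,::-1])
E
```

```text
t 15.6 pos [ 538.1 -253.5  164.5] yawY 1.1726 z [ 0. -0. -1.] F [-0.8 -0.9  3.5] gw 0.137 gf 30.2
tool delta mm [-0.4  0.2  1.5]
turn z -0.0014
[-0.24  0.21 -0.05]
sticker [([158.2, 217.1], 0.67), ([180.5, 239.9], 0.61), ([449.6, 385.5], 0.52), ([299.0, 294.5], 0.86), ([332.0, 250.4], 0.78), ([186.7, 315.3], 0.72)]
mirror_center [([413.8, 306.8], 0.63), ([405.4, 221.9], 0.55)]
```

View pics/s8.png

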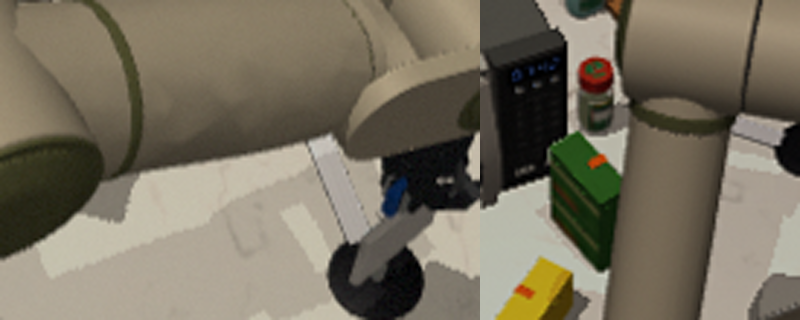

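The side view shows the mirror turned with the fingers on the tab; the measured torque of 0.05 N m matches the spring at about 0.4 rad. The top view shows the stack still square. I'm handing it in.

```bash
python3 -c "
from rig import ctrl
print(ctrl.finish_job())"
```

```text
the job is handed in; nothing more can be done
None
```

I stacked the sticker carton squarely on the lower carton, sticker side to the mirror, and released it. The gripper is holding the mirror at about 0.41 rad, which by my measurements points the line of sight at the sticker. I handed the job in at about 16 s of the 48 s allowed, and no verdict came back.

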